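Close the split bearing housing of a polishing spindle and hold it shut

TASK

We are putting the polishing spindle back together: first push the bearing at the open housing fully down into its seat, then take the loose housing cap from the bench, fit it over the bearing onto the two dowel pins until the faces meet all round, and keep it firmly pressed down so that the bolts can be started. Finish while still holding the cap pressed shut with the gripper on it, and leave the other things on the bench where they are.

Things in the scene. Friction and masses are not known exactly. Their poses are not given: they have to be found in the camera images.
- head: Spindle head, bolted down: dark steel bed plate 190 x 270 x 12 mm, two green-blue split bearing housings 160 mm apart, a spindle through both. Origin on the bench under the centre of the OPEN housing; +y along the spindle to the closed one (crown 89 mm up), z up. An 80 mm pulley (top 92 mm up) is 85 to 113 mm along +y; a tapered spindle end (radius 12.5 mm) reaches 120 mm along -y.
- seat (a point): Centre of the flat top (parting) face of the open lower housing, 52 mm above the bench, on the spindle axis; axes as the head's. The face is 116 mm along x, 48 mm along y, cut by the half-round bore. Two upright steel dowels, 8 mm in diameter, 10 mm tall, with tapered tips, stand on it at (x, y) = (+45, +12) and (-45, -12) mm.
- bearing_top (a point): Highest point of the ball bearing in the open housing (52 mm in diameter, 15 mm wide along the spindle; shaft 20 mm). It starts 5 to 8 mm proud, held up by tight lip seals on the shaft; fully home it is 78 mm above the bench, 26 mm above the seat. A push of about 10 N down on its top moves it; it does not spring back, and the seat stops it solidly.
- spindle (a joint): Tilt of the spindle about the closed, self-aligning bearing, rad: 0 = the bearing in the open housing is fully home; larger = it stands proud (0.01 rad lifts it by 1.6 mm).
- cap: Loose housing cap, green-blue casting, 0.4 to 0.6 kg: an arch between two flat flanges 14 mm thick; 116 mm along x, 48 along y, 37 tall. Lies on the bench, parting face down. Origin: centre of the parting face; z up. 10 mm dowel holes at (x, y) = (+45, +12) and (-45, -12) mm: it fits either way round (half a turn). Fitted, its origin is at the seat, its x along the head's x or reversed.
- cap_crown (a point): Centre of the flat boss, 24 x 48 mm, on top of the cap's arch, 37 mm above its parting face. The cap's two flat end faces, 48 mm apart along its y, can be gripped here: within 11 mm of x = 0 and 23 to 37 mm above the parting face (lower down the arch is open, and the shaft, 10 mm in radius about the parting plane, passes there when fitted).
- buff: A flat, pale cloth polishing buff, 97 mm in diameter, 26 mm thick (29 mm at its hub), lying on the bench; origin at its underside's centre. Leave it alone.
- used_buff: A flat, dirty cloth buff, 121 mm in diameter, 32 mm thick; origin at its underside's centre. Leave it alone.
- grease_tin: A closed steel tin, 68 mm in diameter and 62 mm tall; origin at its underside's centre. Leave it alone.
- old_bearing: The worn-out bearing, lying flat, 52 mm in diameter, 15 mm tall; origin at its underside's centre. Leave it alone.
- wrench: A 180 mm steel wrench lying flat. Leave it alone.
- brush: A 190 mm brush lying flat. Leave it alone.
- compound_bar: A brown bar of polishing compound in paper, 45 x 125 x 34 mm. Leave it alone.
- bolt_tray: A fixed steel tray, 100 x 160 x 25 mm, with the cap bolts and washers; they are not for now.
Things that resemble listed ones, but are neither listed nor needed, are in the scene too. What is shaped like the cap but orange or red is not meant.

How it is judged:
On the way, in this order (a step that is already met when the one before it is completed fails the run):
1. the bearing is pressed fully home (within 1.5 mm) while the cap is still away from the housing (value of joint spindle below 0.0095 rad and horizontal distance between cap and seat above 0.1 m), for 0.2 s.
2. the cap is on both dowels with its face down on the housing (z of cap in the frame of seat between -0.003 and 0.002 m and horizontal distance between cap and seat below 0.003 m and angle between the x axis of cap and the x axis of seat, either way round below 0.05 rad), for 0.1 s.
At the end, for the whole second after the job is handed in: Bearing home (1.5 mm); cap upright on both dowels, faces met (gap under 2 mm, centred to 3 mm, square to 0.05 rad, level to 0.03 rad), at rest; fingers still on the cap, which bears on the lower housing with over 10 N, its own 4 to 6 N included (all of step 2 and value of joint spindle below 0.0095 rad and angle between cap's own z axis and vertical below 0.03 rad and contact force between cap and head above 10 N and contact force between the fingers and cap above 3 N and linear speed of cap below 0.01 m/s); the arm keeps its last pose, push and grip.
It fails at once if a bystander is pushed more than 30 mm from its place (distance of any of buff, used_buff, grease_tin, old_bearing, wrench, brush, compound_bar from where it was at the start of the episode above 0.03 m).
It also fails if it takes over 58 s, if anything falls off the work surface, if the arm or the gripper's body presses on something with over 40 N, if the wrist force passes 120 N, or if a joint passes its speed limit or range.

ROBOT

A 6-joint arm with a two-finger parallel gripper is mounted at the origin on the work surface. World frame = base frame: x ahead of the robot, y to its left, z up, the work surface at z = 0. Lengths are in m, angles in rad, forces in N, time in s.
With the tool pointing down it reaches from about 0.35 to 0.975 m from the base axis. Payload 4.9 kg.
Tool frame: the origin (TCP) lies midway between the tips of the shut fingers; the grasp point (between the pads) lies ctrl.tcp_to_grasp behind it (ctrl.tcp_to_grasp is the distance from the TCP to the grasp point, in m); z points along the fingers, y is the direction in which the jaws open and shut (so a half turn about z gives the same grasp; the last joint's range is limited). The gripper opens to 85 mm and grips with 20 to 120 N. Pads are 22 mm wide; open, the fingers measure 114 mm over their backs; the gripper's body (76 mm by 85 mm) begins 54 mm behind the grasp point. The pads swing forward as they close: fully open they stand 13 mm farther back than shut.
Start: joints at [-1.267, 0.053, 1.613, -0, 1.476, -0.119], TCP at [0.256, -0.57, 0.231] pointing down, gripper open.
Joint ranges: [-3.01, 3.01], [-1.01, 2.22], [0.06, 2.58], [-1.02, 4.17], [0.09, 2.62], [-3.14, 3.14]. Speed limits (rad/s): [2.57, 2.57, 3.14, 3.14, 3.14, 3.14].

INTERFACE

Orientations are given as a rotation vector (axis times angle).
In Python, from station import ctrl, get_image, calibration, finish_job, models gives the robot as it stands.
- The arm moves only by the shell command python3 -m creep 'ROWS' [FORCE]. ROWS is JSON, a list of rows, each a list of 7 numbers: the opening, from 0 (shut) to 1 (fully open), then the shift along the tool's x, y, z in m, then the turn, a rotation vector about the tool's x, y, z in degrees. A call has 1 to 20 rows; each row shifts and turns the commanded pose from where the row before left it, along the tool's axes as they then stand; what a row does not reach is not made up. A row lasts 1/10 s, in which the tool goes at most 50 mm and 8.59 degrees, less where a joint would pass 70% of its speed; a pose out of reach is approached as far as the arm can. A call with a gripper value outside its range is refused whole. The fingers move at their own pace and stop on an object; FORCE is the grip in N (left out, the last holds). Time passes only in rows, so rows that do not move let the fingers close. It gives the time, the measured TCP pose, the force and the opening at its end, in the units of the state.
- ctrl.get_obs(): the state, without advancing time (a new reading comes with each control period).
- get_image(name): name is "scene" or "top"; returns the picture (420x560x3 uint8, red, green, blue); there is no depth.
- calibration(name): a dict with "mtx" (3x3 intrinsics, pixels), "k1" (the pictures are not rectified: a ray, as slopes to the right and down, at radius r is drawn at 1 + k1 r^2 times it, then the intrinsics apply), "R" (3x3) and "t" (3): a world point X has camera coordinates R X + t. Camera axes: x right, y down, z forward; pixel columns grow to the right and rows downward; lengths in m; the calibration is good to about 2 mm. A picture is of the moment at which its call begins. calibration takes no time and is no camera call.
- finish_job(): hands the job in, once; it reports no verdict.
Trained networks look in the newest picture that a camera, given by its name, has taken for a name from the list of things; names that differ only in an ending like _2 or _b are one class to them, and where a whole thing is asked for, a point or a joint stands for the part that bears it (a point fixed in the world has none). Each returns a list of dicts, best first, with "conf" (0 to 1); they miss things now and then, are a little off and sometimes report something else, mostly with a low value. They report only what shows in the picture. A call takes as long as a camera call. They do not tell look-alikes from the thing itself.
- models.search_frame(camera, name): "extent" ([left, top, right, bottom] in pixels, round what is visible of it).
The state is a dict: "t": time; "q": joint angles; "dq": joint speeds; "effort": joint torques, N m; "tool_pos": TCP position; "tool_rot": TCP orientation; "contact_force": force on the tool from outside, world axes, zero at the start; "wrist_torque": the same for the moment, N m; "opening": finger opening in m.
Only numpy, scipy, OpenCV 4.12 (cv2) and the standard library are available. Lean on these libraries where they do the work, as an engineer would, in place of code of your own. Each camera call takes 0.05 s, during which the arm holds its last target. There are 200 camera calls.

## Working session

There is one attempt and no reset: what is moved stays moved. The work goes in short steps, Python scripts to look and compute and a shell command to move; the robot and the scene stay as the last step left them, time stands still between calls to the robot, and variables do not carry over. Pictures are saved under pics/ and viewed, about 8 in all and at most 12, crops included, and the job is handed in when it is done.

```bash
mkdir -p pics; ls
python3 - <<'E'
from station import ctrl,get_image,calibration,models
import cv2,numpy as np
for c in ("scene","top"):
    im=get_image(c); cv2.imwrite(f"pics/{c}0.png",im[:,:,::-1])
    k=calibration(c); print(c,{a:np.round(b,4).tolist() for a,b in k.items()})
    for n in ("cap","head","bearing_top","cap_crown","seat"):
        try: print(n,[(np.round(d["extent"]).tolist(),round(d["conf"],2)) for d in models.search_frame(c,n)][:4])
        except Exception as e: print(n,e)
a=cv2.imread("pics/scene0.png");b=cv2.imread("pics/top0.png")
cv2.imwrite("pics/both0.png",cv2.resize(np.vstack([a,b]),(560,840))[:, :])
print(ctrl.get_obs(),ctrl.tcp_to_grasp)
E
```

```text
pics
scene {'mtx': [[502.7515, 0.0, 281.905], [0.0, 502.7515, 207.8912], [0.0, 0.0, 1.0]], 'k1': -0.0183, 'R': [[0.4659, 0.8848, -0.0127], [0.6478, -0.3508, -0.6763], [-0.6028, 0.3068, -0.7365]], 't': [-0.2296, -0.2956, 1.735]}
cap [([147.0, 178.0, 195.0, 204.0], 0.91), ([228.0, 180.0, 266.0, 208.0], 0.76), ([197.0, 210.0, 216.0, 248.0], 0.6)]
head [([281.0, 168.0, 396.0, 250.0], 0.97)]
bearing_top [([282.0, 173.0, 390.0, 220.0], 0.64), ([389.0, 130.0, 432.0, 161.0], 0.59)]
cap_crown [([223.0, 182.0, 268.0, 206.0], 0.97), ([152.0, 178.0, 194.0, 205.0], 0.56), ([195.0, 212.0, 218.0, 246.0], 0.55)]
seat [([276.0, 170.0, 392.0, 248.0], 0.73)]
top {'mtx': [[519.2799, 0.0, 279.6038], [0.0, 519.2799, 211.3663], [0.0, 0.0, 1.0]], 'k1': -0.1214, 'R': [[-0.0207, -0.9997, -0.0122], [-0.9806, 0.0227, -0.1949], [0.1951, 0.008, -0.9807]], 't': [0.0047, 0.5163, 1.8067]}
cap [([337.0, 270.0, 368.0, 299.0], 0.94), ([329.0, 218.0, 345.0, 249.0], 0.76), ([282.0, 239.0, 310.0, 271.0], 0.75), ([301.0, 126.0, 350.0, 158.0], 0.71)]
head [([187.0, 181.0, 281.0, 235.0], 0.86)]
bearing_top [([199.0, 196.0, 288.0, 212.0], 0.97)]
cap_crown [([325.0, 220.0, 348.0, 252.0], 0.81), ([333.0, 270.0, 370.0, 299.0], 0.6), ([324.0, 156.0, 332.0, 171.0], 0.57)]
seat [([186.0, 179.0, 288.0, 236.0], 0.76)]
{'t': 0.6, 'q': array([-1.26701367e+00,  5.26664798e-02,  1.61289063e+00, -4.07012839e-07,
        1.47604520e+00, -1.18965371e-01]), 'dq': array([-0.0003224 ,  0.00066756, -0.00172142, -0.00194896, -0.00131385,
       -0.00102538]), 'effort': array([-4.39310415e-04, -3.93404102e+01, -3.70231283e+01, -1.07796186e-04,
        6.95874933e-04, -3.74369677e-06]), 'tool_pos': array([ 0.25642941, -0.56994306,  0.23132998]), 'tool_rot': array([-3.07166262e+00, -6.59115273e-01,  2.03369320e-06]), 'contact_force': array([-0.37328461, -0.36093323, -0.88177992]), 'wrist_torque': array([-0.01621099, -0.02461511, -0.0038627 ]), 'opening': 0.08523505324504443} 0.0187
```

View pics/scene0.png

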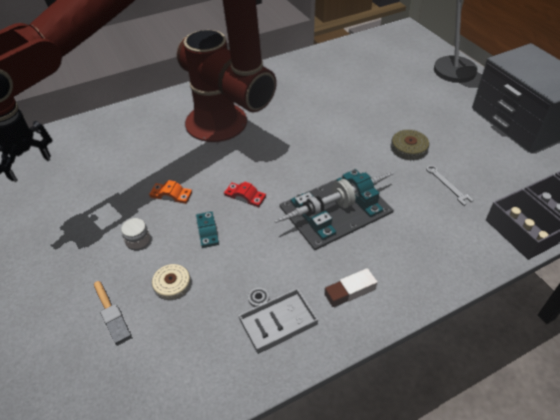

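View pics/top0.png

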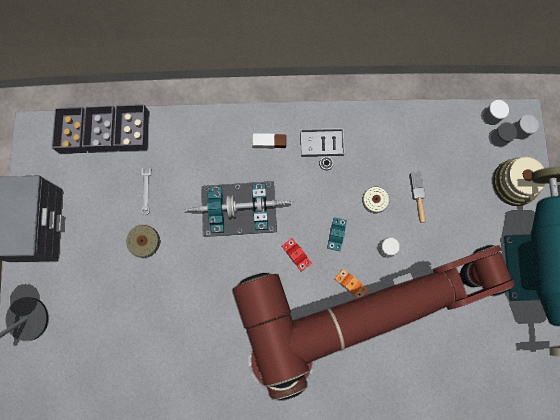

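The scene view shows teal (207,228), orange (172,191) and red (246,193) cap-shaped parts. In the top view they are at (338,234), (350,283) and (296,254). Only the teal one fits the description. The head is at scene (335,207), with its open housing at the left, at top (262,206). I'll confirm with one enlarged crop.

```bash
cat > h.py <<'E'
import numpy as np,cv2
from station import ctrl,get_image,calibration
def ray(c,uv):
    k=calibration(c);m=np.array(k["mtx"]);d=np.array([(uv[0]-m[0,2])/m[0,0],(uv[1]-m[1,2])/m[1,1]]);s=d.copy()
    for _ in range(20): s=d/(1+k["k1"]*(s@s))
    R=np.array(k["R"]);return -R.T@np.array(k["t"]),R.T@np.r_[s,1]
def atz(c,uv,z):
    o,d=ray(c,uv);return o+d*(z-o[2])/d[2]
def proj(c,X):
    k=calibration(c);m=np.array(k["mtx"]);p=np.array(k["R"])@np.array(X)+np.array(k["t"]);s=p[:2]/p[2];s=s*(1+k["k1"]*s@s)
    return s*[m[0,0],m[1,1]]+[m[0,2],m[1,2]]
def crop(im,x0,y0,w,h,f,step=10):
    o=cv2.resize(im[y0:y0+h,x0:x0+w,::-1],None,fx=f,fy=f,interpolation=cv2.INTER_CUBIC)
    for x in range(-(-x0//step)*step,x0+w,step):
        cv2.line(o,(int((x+.5-x0)*f),0),(int((x+.5-x0)*f),5),(0,255,255),1);cv2.putText(o,str(x),(int((x+.5-x0)*f),16),0,.35,(0,255,255),1)
    for y in range(-(-y0//step)*step,y0+h,step):
        cv2.line(o,(0,int((y+.5-y0)*f)),(5,int((y+.5-y0)*f)),(0,255,255),1);cv2.putText(o,str(y),(6,int((y+.5-y0)*f)+4),0,.35,(0,255,255),1)
    return o
E
python3 - <<'E'
from h import *
t=cv2.imread("pics/top0.png")[:,:,::-1];s=cv2.imread("pics/scene0.png")[:,:,::-1]
a=crop(t,190,175,100,70,5);b=crop(t,318,208,40,50,7)
c=crop(s,268,160,125,90,4);d=crop(s,185,200,40,50,6)
o=np.zeros((720,800,3),np.uint8)
for im,y,x in((a,0,0),(b,0,510),(c,355,0),(d,355,510)):o[y:y+im.shape[0],x:x+im.shape[1]]=im[:720-y,:800-x]
o=cv2.resize(o[:, :],None,fx=.83,fy=.83) ;print(o.shape)
cv2.imwrite("pics/c1.png",o)
E
```

```text
(598, 664, 3)
```

View pics/c1.png

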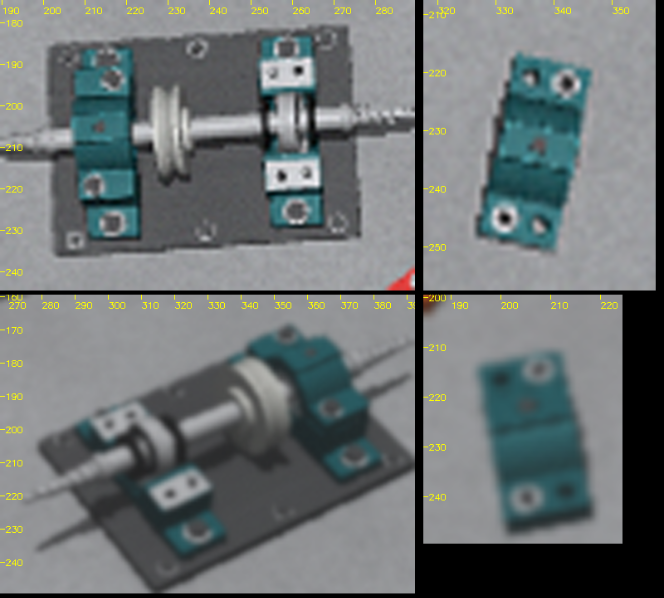

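The crop confirms the teal cap: top centre about (338,234), scene (207,228), long side tilted. The open housing's bright parting pads are at top (259,192) and (260,217), with the bearing between them. Next I'll fit model silhouettes for the cap and pads.

```bash
cat > fit.py <<'E'
from h import *
from scipy.optimize import minimize
S=8
def box(x0,x1,y0,y1,z0,z1): return [np.array([(x,y,z) for x in(x0,x1) for y in(y0,y1) for z in(z0,z1)])*1e-3]
a=np.radians(np.arange(0,181,15))
CAP=box(-58,58,-24,24,0,14)+[np.array([(min(max(36*np.cos(t),-36),36),y,min(37,36*np.sin(t)+1)) for t in a for y in(-24,24)])*1e-3]+box(-12,12,-24,24,10,37)
PADS=[box(s*26.,s*58.,-24,24,0,.01)[0] for s in(1,-1)]
def render(c,parts,pose,roi):
    x0,y0,w,h=roi;im=np.zeros((h*S,w*S),np.uint8);x,y,z,th=pose
    R=np.array([[np.cos(th),-np.sin(th),0],[np.sin(th),np.cos(th),0],[0,0,1]])
    for p in parts:
        q=np.array([proj(c,R@v+[x,y,z]) for v in p])
        q=((q-[x0,y0]+.5)*S-.5)*16
        cv2.fillConvexPoly(im,cv2.convexHull(np.round(q).astype(np.int32)),255,shift=4)
    return cv2.resize(im,(w,h),interpolation=cv2.INTER_AREA)/255.
def masks(im,kind):
    f=im.astype(float);r,g,b=f[...,0],f[...,1],f[...,2]
    if kind=="teal": m=np.clip(((g+b)/2-r-12)/20,0,1)*(g-r>8)
    else: m=np.clip((f.min(2)-165)/30,0,1)
    m=(m*255).astype(np.uint8);return cv2.morphologyEx(m,cv2.MORPH_CLOSE,np.ones((5,5)))/255.
def fit(c,im,parts,kind,pose0,z,roi,n=3):
    x0,y0,w,h=roi;m=masks(im,kind)[y0:y0+h,x0:x0+w]
    m=cv2.GaussianBlur(m,(0,0),.8)
    def f(p): return ((cv2.GaussianBlur(render(c,parts,(p[0],p[1],z,p[2]/10),roi),(0,0),.8)-m)**2).sum()
    best=None
    for d in (-.08,0,.08):
        s0=np.array([pose0[0],pose0[1],(pose0[2]+d)*10])
        r=minimize(f,s0,method="Nelder-Mead",options=dict(initial_simplex=s0+np.vstack([np.zeros(3),np.diag([.008,.008,.8])]),xatol=1e-5,fatol=1e-3))
        if best is None or r.fun<best.fun: best=r
    return np.r_[best.x[:2],best.x[2]/10],best.fun,m
E
python3 - <<'E'
from fit import *
t=cv2.imread("pics/top0.png")[:,:,::-1];s=cv2.imread("pics/scene0.png")[:,:,::-1]
def ax(p,q): return p[:2]-q[:2]
c0=atz("top",(338.5,234.5),.01); d=ax(atz("top",(341.5,219.5),.014),atz("top",(336,249),.014)); th=np.arctan2(d[1],d[0]);print("cap0",c0,th, np.linalg.norm(d))
dbg=[]
for c,im,roi in(("top",t,(320,208,36,50)),("scene",s,(185,200,42,54))):
    p,e,m=fit(c,im,CAP,"teal",(c0[0],c0[1],th),0,roi);print("cap",c,p.round(4),round(e,1),round(m.sum()));dbg.append((m,render(c,CAP,(p[0],p[1],0,p[2]),roi)))
A=atz("top",(259,192),.052);B=atz("top",(260.2,217),.052);g=(A+B)/2;d=ax(A,B);th=np.arctan2(d[1],d[0]);print("seat0",g,th,np.linalg.norm(d))
print("scene seat0",(atz("scene",(301.5,196.5),.052)+atz("scene",(319.5,217.5),.052))/2)
for c,im,roi in(("top",t,(248,184,24,42)),("scene",s,(288,188,44,40))):
    p,e,m=fit(c,im,PADS,"white",(g[0],g[1],th),.052,roi);print("seat",c,p.round(4),round(e,1),round(m.sum()));dbg.append((m,render(c,PADS,(p[0],p[1],.052,p[2]),roi)))
o=np.zeros((620,800,3),np.uint8);x=0
for i,(m,r) in enumerate(dbg):
    k=cv2.resize(np.dstack([m,r*0,r])*255,None,fx=6,fy=6)[:310];y=310*(i//2);x=(i%2)*300;o[y:y+k.shape[0],x:x+k.shape[1]]=k
cv2.imwrite("pics/fit1.png",o[:600])
E
```

```text
cap0 [ 0.43395839 -0.21805118  0.01      ] -0.22367953023009302 0.11017054701408445Traceback (most recent call last):
  File "<stdin>", line 7, in <module>
  File "fit.py", line 28, in fit
    r=minimize(f,s0,method="Nelder-Mead",options=dict(initial_simplex=s0+np.vstack([np.zeros(3),np.diag([.008,.008,.8])]),xatol=1e-5,fatol=1e-3))
    res = _minimize_neldermead(fun, x0, args, callback, bounds=bounds,
                               **options)
    fxe = func(xe)
    fx = function(np.copy(x), *(wrapper_args + args))
  File "fit.py", line 24, in f
    def f(p): return ((cv2.GaussianBlur(render(c,parts,(p[0],p[1],z,p[2]/10),roi),(0,0),.8)-m)**2).sum()
                                        ~~~~~~^^^^^^^^^^^^^^^^^^^^^^^^^^^^^^^^^^^
  File "fit.py", line 12, in render
    q=np.array([proj(c,R@v+[x,y,z]) for v in p])
                ~~~~^^^^^^^^^^^^^^^
  File "h.py", line 10, in proj
    k=calibration(c);m=np.array(k["mtx"]);p=np.array(k["R"])@np.array(X)+np.array(k["t"]);s=p[:2]/p[2];s=s*(1+k["k1"]*s@s)
ValueError: time passes only in moves, steps and waits
```

```bash
sed -i 's/^from station import.*/from station import ctrl,get_image,calibration as _c\nCAL={n:_c(n) for n in("scene","top")}\ncalibration=CAL.get/' h.py
cat > s1.py <<'E'
from fit import *
t=cv2.imread("pics/top0.png")[:,:,::-1];s=cv2.imread("pics/scene0.png")[:,:,::-1]
def ax(p,q): return p[:2]-q[:2]
c0=atz("top",(338.5,234.5),.01); d=ax(atz("top",(341.5,219.5),.014),atz("top",(336,249),.014)); th=np.arctan2(d[1],d[0]);print("cap0",c0,th, np.linalg.norm(d))
dbg=[]
for c,im,roi in(("top",t,(320,208,36,50)),("scene",s,(185,200,42,54))):
    p,e,m=fit(c,im,CAP,"teal",(c0[0],c0[1],th),0,roi);print("cap",c,p.round(4),round(e,1),round(m.sum()));dbg.append((m,render(c,CAP,(p[0],p[1],0,p[2]),roi)))
A=atz("top",(259,192),.052);B=atz("top",(260.2,217),.052);g=(A+B)/2;d=ax(A,B);th=np.arctan2(d[1],d[0]);print("seat0",g,th,np.linalg.norm(d))
print("scene seat0",(atz("scene",(301.5,196.5),.052)+atz("scene",(319.5,217.5),.052))/2)
for c,im,roi in(("top",t,(248,184,24,42)),("scene",s,(288,188,44,40))):
    p,e,m=fit(c,im,PADS,"white",(g[0],g[1],th),.052,roi);print("seat",c,p.round(4),round(e,1),round(m.sum()));dbg.append((m,render(c,PADS,(p[0],p[1],.052,p[2]),roi)))
o=np.zeros((620,800,3),np.uint8);x=0
for i,(m,r) in enumerate(dbg):
    k=cv2.resize(np.dstack([m,r*0,r])*255,None,fx=6,fy=6)[:310];y=310*(i//2);x=(i%2)*300;o[y:y+k.shape[0],x:x+k.shape[1]]=k
cv2.imwrite("pics/fit1.png",o[:600])
E
time python3 s1.py
```

```text
cap0 [ 0.43395839 -0.21805118  0.01      ] -0.22367953023009302 0.11017054701408445
cap top [ 0.4381 -0.2124 -0.2485] 1.5 430
cap scene [ 0.4348 -0.2074 -0.2488] 22.9 544
seat0 [0.54304579 0.06462577 0.052     ] 0.03389956992946773 0.09182682338938256
scene seat0 [0.54076738 0.06432981 0.052     ]
seat top [0.5443 0.0655 0.0541] 78.3 237
seat scene [ 0.5836  0.1476 -0.4412] 0.6 7
real	0m2.046s
user	0m2.584s
sys	0m0.093s
```

View pics/fit1.png

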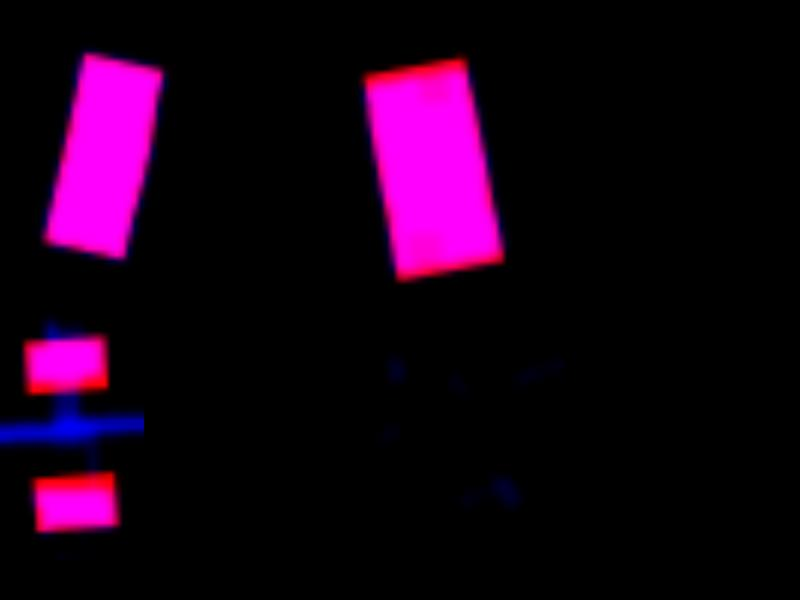

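```bash
python3 - <<'E'
import re
s=open("fit.py").read()
s=s.replace('s*26.,s*58.','s*31.,s*58.').replace('def masks(im,kind):','def masks(im,kind,lo=165,tl=(12,20)):').replace('-r-12)/20','-r-tl[0])/tl[1]').replace('g-r>8','g-r>2').replace('-165)/30','-lo)/30')
s=s.replace('roi,n=3):','roi,lo=165,tl=(12,20),keep=None):').replace('m=masks(im,kind)[y0:y0+h,x0:x0+w]','m=masks(im,kind,lo,tl)[y0:y0+h,x0:x0+w]\n    if keep is not None: m=m*cv2.dilate((render(c,parts,(*keep[:2],z,keep[2]),roi)>.3).astype(np.uint8),np.ones((5,5)))')
open("fit.py","w").write(s)
s=open("s1.py").read()
s=s.replace('th),0,roi)','th),0,roi,tl=(12,20) if c=="top" else (4,8))').replace('.052,roi)','.052,roi,lo=165 if c=="top" else LO,keep=(*g[:2],th))',1)
s=s.replace('dbg=[]','dbg=[];q=s[190:225,290:330].min(2);print(np.percentile(q,[10,50,80,90,95,99]),s[200:250,185:225].min((0,1)));LO=float(np.percentile(q,80))-10')
open("s1.py","w").write(s)
E
python3 s1.py
```

```text
cap0 [ 0.43395839 -0.21805118  0.01      ] -0.22367953023009302 0.11017054701408445
[ 41.  78. 144. 154. 163. 170.] [37 50 33]
cap top [ 0.4381 -0.2124 -0.2485] 1.5 430
cap scene [ 0.4374 -0.2082 -0.2468] 11.3 661
seat0 [0.54304579 0.06462577 0.052     ] 0.03389956992946773 0.09182682338938256
scene seat0 [0.54076738 0.06432981 0.052     ]
seat top [0.5441 0.0657 0.0499] 12.9 165
seat scene [0.5447 0.0684 0.029 ] 49.4 186
```

View pics/fit1.png

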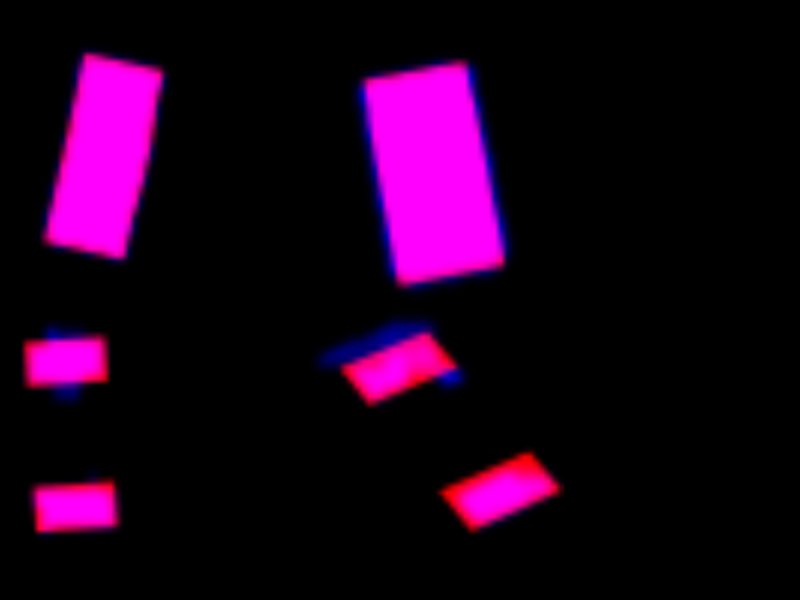

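Top fit: cap (0.438,-0.211) with yaw -0.248, seat (0.544,0.066) with yaw 0.05. The scene fit agrees to 3–4 mm. I'll turn, shut the fingers and go over the bearing.

```bash
cat > go.py <<'E'
import sys,numpy as np
from scipy.spatial.transform import Rotation as Ro
from station import ctrl
# usage: go.py x y z yaw(tool x, rad) -> shift in tool axes after the turn, mm
o=ctrl.get_obs();R=Ro.from_rotvec(o["tool_rot"]).as_matrix();yaw=np.arctan2(R[1,0],R[0,0])
print("t",round(o["t"],2),"pos",o["tool_pos"].round(4),"yaw",round(yaw,4),"tilt",R[:2,2].round(4),"F",o["contact_force"].round(1),"M",o["wrist_torque"].round(2),"open",round(o["opening"],4),"q6",round(o["q"][5],2))
if len(sys.argv)>4:
    T=np.array([float(v) for v in sys.argv[1:4]]);w=float(sys.argv[4]);d=(w-yaw+np.pi/2)%np.pi-np.pi/2
    y=yaw+d;v=T-o["tool_pos"];c,s=np.cos(y),np.sin(y)
    print("turn z deg",round(-np.degrees(d),2),"shift mm",(np.array([c*v[0]+s*v[1],s*v[0]-c*v[1],-v[2]])*1e3).round(1))
E
python3 -m creep '[[0,0,0,0,0,0,7.13],[0,0,0,0,0,0,7.13],[0,0,0,0,0,0,7.13],[0,0.02,-0.0388,0,0,0,0],[0,0.02,-0.0388,0,0,0,0],[0,0.02,-0.0388,0,0,0,0],[0,0.02,-0.0388,0,0,0,0],[0,0.02,-0.0388,0,0,0,0],[0,0.02,-0.0388,0,0,0,0],[0,0.02,-0.0388,0,0,0,0],[0,0.02,-0.0388,0,0,0,0],[0,0.02,-0.0388,0,0,0,0],[0,0.02,-0.0388,0,0,0,0],[0,0.02,-0.0388,0,0,0,0],[0,0.02,-0.0388,0,0,0,0],[0,0.02,-0.0388,0,0,0,0],[0,0.02,-0.0388,0,0,0,0],[0,0.02,-0.0388,0,0,0,0]]' 60; python3 go.py 0.5442 0.0657 0.1 0.05
```

```text
t: 2.4
tool_pos: [0.5278, 0.028, 0.2316]
tool_rot: [3.14, 0.078, 0.001]
contact_force: [1.5, -0.1, -0.0]
opening: -0.0001
t 2.4 pos [0.5278 0.028  0.2316] yaw 0.0498 tilt [ 0.0009 -0.0002] F [ 1.5 -0.1 -0. ] M [-0.07 -0.04  0.01] open -0.0001 q6 1.43
turn z deg -0.01 shift mm [ 18.2 -36.8 131.6]
```

```bash
python3 -m creep '[[0,0.0193,-0.0388,0.03,0,0,0],[0,0,0,0.04,0,0,0],[0,0,0,0.04,0,0,0],[0,0,0,0.014,0,0,0],[0,0,0,0,0,0,0]]' ; python3 go.py 0.5442 0.0657 0.094 0.05
python3 - <<'E'
from h import *
t=get_image("top");s=get_image("scene")
o=np.zeros((500,800,3),np.uint8)
a=crop(t,220,170,80,80,5);b=crop(s,270,140,80,100,5)
o[:400,:400]=a;o[:500,400:]=b;cv2.imwrite("pics/p2.png",o)
E
```

```text
t: 2.9
tool_pos: [0.5419, 0.0638, 0.1063]
tool_rot: [-3.14, -0.077, 0.008]
contact_force: [-0.9, -0.0, -1.0]
opening: -0.0004
t 2.9 pos [0.5419 0.0638 0.1063] yaw 0.0493 tilt [-0.0054  0.0001] F [-0.9 -0.  -1. ] M [-0.01 -0.01  0.02] open -0.0004 q6 1.5
turn z deg -0.04 shift mm [ 2.4 -1.8 12.3]
```

View pics/p2.png

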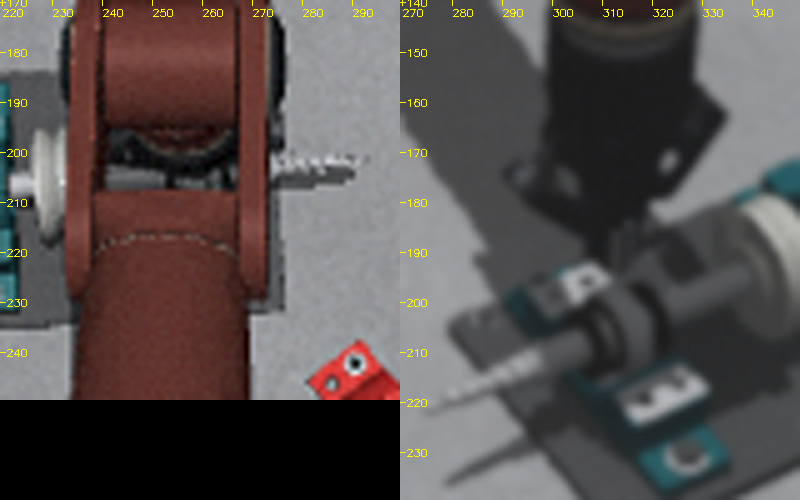

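Over the bearing: the fingertips are at scene (315,190), directly above its top at (315,197). Now I'll descend gently.

```bash
python3 -m creep '[[0,0.002,-0.002,0.008,0,0,0],[0,0,0,0.006,0,0,0],[0,0,0,0.004,0,0,0],[0,0,0,0.002,0,0,0],[0,0,0,0,0,0,0]]' ; python3 go.py 0.5442 0.0657 0.0775 0.05;  python3 -m creep '[[0,0,0,0.002,0,0,0],[0,0,0,0.002,0,0,0],[0,0,0,0.001,0,0,0],[0,0,0,0,0,0,0]]' ; python3 go.py 0.5442 0.0657 0.0775 0.05
```

```text
t: 3.5
tool_pos: [0.5454, 0.0659, 0.0885]
tool_rot: [-3.141, -0.078, 0.001]
contact_force: [-0.4, -0.5, -0.4]
opening: 0.0001
t 3.5 pos [0.5454 0.0659 0.0885] yaw 0.0493 tilt [-0.0007  0.    ] F [-0.4 -0.5 -0.4] M [ 0.01  0.03 -0.  ] open 0.0001 q6 1.51
turn z deg -0.04 shift mm [-1.2  0.1 11. ]
t: 3.9
tool_pos: [0.5461, 0.0658, 0.0853]
tool_rot: [3.14, 0.078, 0.0]
contact_force: [-3.2, -1.1, 7.6]
opening: -0.0004
t 3.9 pos [0.5461 0.0658 0.0853] yaw 0.0496 tilt [ 0.0003 -0.0003] F [-3.2 -1.1  7.6] M [-0.01  0.57 -0.06] open -0.0004 q6 1.51
turn z deg -0.03 shift mm [-1.9  0.1  7.8]
```

```bash
python3 -m creep '[[0,-0.001,0,0.002,0,0,0],[0,-0.001,0,0.002,0,0,0],[0,0,0,0.001,0,0,0],[0,0,0,0,0,0,0]]' ; python3 -m creep '[[0,0,0,0.001,0,0,0],[0,0,0,0.001,0,0,0],[0,0,0,0.001,0,0,0],[0,0,0,0,0,0,0]]' ; python3 go.py 0.5442 0.0657 0.0775 0.05
```

```text
t: 4.3
tool_pos: [0.546, 0.0652, 0.0818]
tool_rot: [3.139, 0.078, 0.008]
contact_force: [1.1, -2.7, 8.0]
opening: 0.0001
t: 4.7
tool_pos: [0.546, 0.0648, 0.0788]
tool_rot: [3.138, 0.078, 0.008]
contact_force: [-1.0, -3.9, 9.3]
opening: -0.0002
t 4.7 pos [0.546  0.0648 0.0788] yaw 0.0496 tilt [ 0.0051 -0.0024] F [-1.  -3.9  9.3] M [-0.59  0.11  0.02] open -0.0002 q6 1.51
turn z deg -0.02 shift mm [-1.8 -1.   1.3]
```

```bash
python3 -m creep '[[0,0,0,0.001,0,0,0],[0,0,0,0.001,0,0,0],[0,0,0,0,0,0,0]]' ; python3 -m creep '[[0,0,0,0.001,0,0,0],[0,0,0,0.001,0,0,0],[0,0,0,0,0,0,0],[0,0,0,0,0,0,0]]' ; python3 go.py 0.5442 0.0657 0.0775 0.05
```

```text
t: 5.0
tool_pos: [0.5461, 0.0646, 0.0778]
tool_rot: [3.138, 0.078, 0.007]
contact_force: [-4.2, -3.2, 14.0]
opening: 0.0001
t: 5.4
tool_pos: [0.5462, 0.0646, 0.0777]
tool_rot: [3.138, 0.078, 0.006]
contact_force: [-9.4, -4.6, 23.8]
opening: -0.0003
t 5.4 pos [0.5462 0.0646 0.0777] yaw 0.0499 tilt [ 0.0039 -0.003 ] F [-9.4 -4.6 23.8] M [-0.75  1.6  -0.02] open -0.0003 q6 1.51
turn z deg -0.01 shift mm [-1.9 -1.2  0.2]
```

Solid stop at z = 0.0777 (expected 0.078), with 24 N: the bearing is home. Lifting and going to the cap.

```bash
python3 -m creep '[[0,0,0,-0.03,0,0,0],[0.5,0,0,-0.04,0,0,0],[1,0,0,-0.04,0,0,0],[1,0,0,0,0,0,8.5],[1,0,0,0,0,0,8.5],[1,0,0,0,0,0,0]]' ; python3 go.py 0.4378 -0.211 0.15 -0.2475
```

```text
t: 6.0
tool_pos: [0.5438, 0.0659, 0.1823]
tool_rot: [-3.118, 0.387, -0.001]
contact_force: [-0.2, 0.3, 0.4]
opening: 0.0724
t 6.0 pos [0.5438 0.0659 0.1823] yaw -0.2469 tilt [0.0009 0.    ] F [-0.2  0.3  0.4] M [-0.03 -0.02 -0.01] open 0.0724 q6 1.8
turn z deg 0.04 shift mm [-35.  294.4  32.3]
```

```bash
python3 -m creep '[[1,-0.0044,0.0368,0.004,0,0,0],[1,-0.0044,0.0368,0.004,0,0,0],[1,-0.0044,0.0368,0.004,0,0,0],[1,-0.0044,0.0368,0.004,0,0,0],[1,-0.0044,0.0368,0.004,0,0,0],[1,-0.0044,0.0368,0.004,0,0,0],[1,-0.0044,0.0368,0.004,0,0,0],[1,-0.0044,0.0368,0.004,0,0,0],[1,0,0,0.04,0,0,0],[1,0,0,0.04,0,0,0],[1,0,0,0,0,0,0],[1,0,0,0,0,0,0]]' ; python3 go.py 0.4378 -0.211 0.01 -0.2475
python3 - <<'E'
from h import *
t=get_image("top");s=get_image("scene")
o=np.zeros((500,800,3),np.uint8)
a=crop(t,300,190,80,80,5);b=crop(s,165,150,80,100,5)
o[:400,:400]=a;o[:500,400:]=b;cv2.imwrite("pics/p3.png",o)
E
```

```text
t: 7.2
tool_pos: [0.437, -0.2106, 0.0695]
tool_rot: [-3.117, 0.384, 0.003]
contact_force: [0.3, -1.2, -0.2]
opening: 0.0855
t 7.2 pos [ 0.437  -0.2106  0.0695] yaw -0.2454 tilt [-0.0018  0.0013] F [ 0.3 -1.2 -0.2] M [ 0.   -0.02  0.01] open 0.0855 q6 1.21
turn z deg 0.12 shift mm [ 0.9  0.2 59.5]
```

View pics/p3.png

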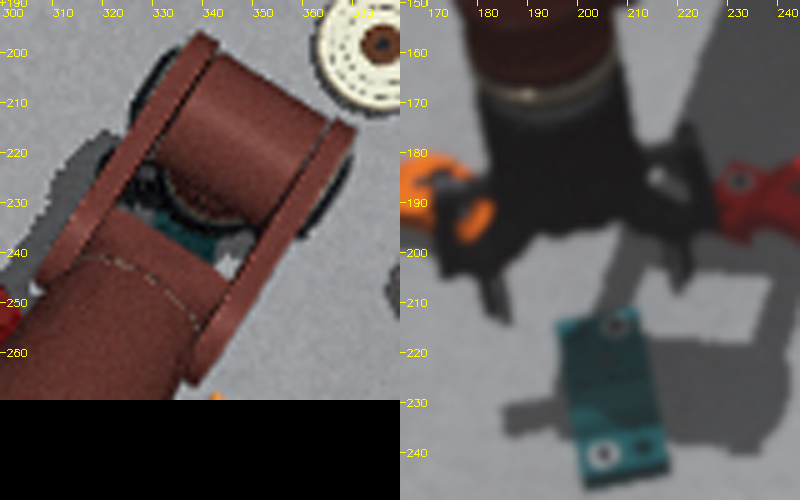

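The fingertips at scene (187,213) and (217,207) straddle the cap's axis over (205,228). Descend and close.

```bash
python3 -m creep '[[1,0.0005,0,0.02,0,0,0],[1,0,0,0.02,0,0,0],[1,0,0,0.0135,0,0,0],[1,0,0,0.004,0,0,0],[1,0,0,0,0,0,0],[1,0,0,0,0,0,0]]' ; python3 go.py 0.4378 -0.211 0.01 -0.2475; python3 -m creep '[[0.7,0,0,0,0,0,0],[0.6,0,0,0,0,0,0],[0.5,0,0,0,0,0,0],[0.4,0,0,0,0,0,0],[0.3,0,0,0,0,0,0],[0.3,0,0,0,0,0,0],[0.3,0,0,0,0,0,0],[0.3,0,0,0,0,0,0]]' 80; python3 go.py 0.4378 -0.211 0.01 -0.2475
```

```text
t: 7.9
tool_pos: [0.4389, -0.2116, 0.0136]
tool_rot: [3.117, -0.387, 0.003]
contact_force: [-0.1, -0.2, 0.3]
opening: 0.0855
t 7.9 pos [ 0.4389 -0.2116  0.0136] yaw -0.2469 tilt [ 0.0017 -0.0012] F [-0.1 -0.2  0.3] M [-0.05  0.01  0.05] open 0.0855 q6 1.22
turn z deg 0.03 shift mm [-1.2 -0.4  3.6]
t: 8.7
tool_pos: [0.4388, -0.2115, 0.0134]
tool_rot: [3.117, -0.388, 0.002]
contact_force: [-0.4, 2.0, 5.4]
opening: 0.0466
t 8.7 pos [ 0.4388 -0.2115  0.0134] yaw -0.2474 tilt [ 0.0015 -0.0005] F [-0.4  2.   5.4] M [ 0.23  0.08 -0.05] open 0.0466 q6 1.22
turn z deg 0.01 shift mm [-1.  -0.2  3.4]
```

The gripper is a bit high on the boss, so I'll regrasp 4 mm lower.

```bash
python3 -m creep '[[0.85,0,0,0,0,0,0],[0.85,0,0,0,0,0,0],[0.85,0,0,0.002,0,0,0],[0.85,0,0,0.002,0,0,0],[0.85,0,0,0,0,0,0],[0.4,0,0,0,0,0,0],[0.3,0,0,0,0,0,0],[0.3,0,0,0,0,0,0],[0.3,0,0,0,0,0,0],[0.3,0,0,0,0,0,0]]' 80; python3 go.py 0.4378 -0.211 0.01 -0.2475; python3 -m creep '[[0.3,0,0,-0.01,0,0,0],[0.3,0,0,-0.02,0,0,0],[0.3,0,0,-0.03,0,0,0],[0.3,0,0,-0.03,0,0,0],[0.3,0,0,0,0,0,0]]'; python3 go.py 0.5442 0.0657 0.125 0.05
```

```text
t: 9.7
tool_pos: [0.4382, -0.2114, 0.0086]
tool_rot: [3.117, -0.387, 0.001]
contact_force: [-1.0, -0.8, 1.3]
opening: 0.0463
t 9.7 pos [ 0.4382 -0.2114  0.0086] yaw -0.2472 tilt [ 0.0005 -0.0006] F [-1.  -0.8  1.3] M [-0.08  0.05  0.  ] open 0.0463 q6 1.22
turn z deg 0.02 shift mm [-0.5 -0.3 -1.4]
t: 10.2
tool_pos: [0.4404, -0.2126, 0.1026]
tool_rot: [3.114, -0.387, 0.012]
contact_force: [0.1, -1.7, -3.5]
opening: 0.0468
t 10.2 pos [ 0.4404 -0.2126  0.1026] yaw -0.2471 tilt [ 0.007  -0.0045] F [ 0.1 -1.7 -3.5] M [-0.02 -0.05  0.01] open 0.0468 q6 1.22
turn z deg -17.02 shift mm [ 117.6 -272.7  -22.4]
```

```bash
python3 -m creep '[[0.3,0,0,-0.04,0,0,0],[0.3,0,0,0,0,0,-8.51],[0.3,0,0,0,0,0,-8.51],[0.3,0.0147,-0.0341,0,0,0,0],[0.3,0.0147,-0.0341,0,0,0,0],[0.3,0.0147,-0.0341,0,0,0,0],[0.3,0.0147,-0.0341,0,0,0,0],[0.3,0.0147,-0.0341,0,0,0,0],[0.3,0.0147,-0.0341,0,0,0,0],[0.3,0.0147,-0.0341,0,0,0,0],[0.3,0.0147,-0.0341,0,0,0,0],[0.3,0,0,0,0,0,0],[0.3,0,0,0,0,0,0],[0.3,0,0,0,0,0,0]]'; python3 go.py 0.5442 0.0657 0.0606 0.05
python3 - <<'E'
from h import *
t=get_image("top");s=get_image("scene")
cv2.imwrite("pics/top4.png",t[:,:,::-1]);cv2.imwrite("pics/scene4.png",s[:,:,::-1])
o=np.zeros((600,800,3),np.uint8)
a=crop(t,220,160,66,100,6);b=crop(s,265,140,66,100,6)
o[:600,:396]=a;o[:600,400:796]=b;cv2.imwrite("pics/p4.png",o)
E
```

```text
t: 11.6
tool_pos: [0.5406, 0.0667, 0.1366]
tool_rot: [3.14, 0.078, -0.005]
contact_force: [-0.2, -0.8, -4.3]
opening: 0.0467
t 11.6 pos [0.5406 0.0667 0.1366] yaw 0.0494 tilt [-0.003  -0.0003] F [-0.2 -0.8 -4.3] M [-0.01  0.02  0.  ] open 0.0467 q6 1.51
turn z deg -0.04 shift mm [ 3.5  1.1 76. ]
```

View pics/p4.png

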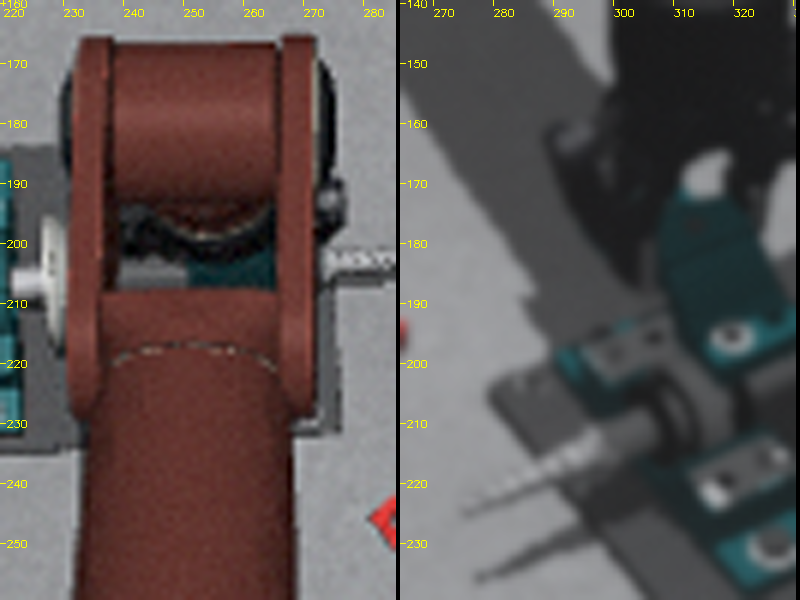

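Run:
```python
from fit import *
t=cv2.imread("pics/top0.png")[:,:,::-1]
# darkness mask of plate incl. everything on it: non-bench, convex hull of dark grey + teal
roi=(193,172,92,70);x0,y0,w,h=roi;f=t[y0:y0+h,x0:x0+w].astype(float)
g=f.max(2);m=np.clip((130-g)/30,0,1)
m=cv2.morphologyEx((m*255).astype(np.uint8),cv2.MORPH_CLOSE,np.ones((15,15)))/255.
m[(f[...,0]-f[...,1])>40]=0
m=cv2.morphologyEx((m*255).astype(np.uint8),cv2.MORPH_OPEN,np.ones((15,15)))/255.
P=box(-95,95,-135,135,0,12)
def F(p): return ((render("top",P,(p[0],p[1],0,p[2]/10),roi)-m)**2).sum()
s0=np.array([.544,.145,.5]);r=minimize(F,s0,method="Nelder-Mead",options=dict(initial_simplex=s0+np.vstack([np.zeros(3),np.diag([.01,.01,.8])]),xatol=1e-5,fatol=1e-3))
x,y,th=r.x[0],r.x[1],r.x[2]/10
print(x,y,th,r.fun,m.sum(),"seat if plate centre at y=80:",x+np.sin(th)*.08,y-np.cos(th)*.08)
```

```text
0.5387784739327018 0.14454958709556054 0.0502328874602045 270.8029373317955 4056.529411764706 seat if plate centre at y=80: 0.5427954150786817 0.06465049959244988
```

Plate fit confirms yaw 0.050. Going down to just above the dowel tips.

```bash
python3 -m creep '[[0.3,0.0038,0.001,0,0,0,0],[0.3,0,0,0.02,0,0,0],[0.3,0,0,0.02,0,0,0],[0.3,0,0,0.01,0,0,0],[0.3,0,0,0.006,0,0,0],[0.3,0,0,0,0,0,0],[0.3,0,0,0,0,0,0],[0.3,0,0,0,0,0,0]]'; python3 go.py 0.5445 0.0659 0.0606 0.05
```

```text
t: 12.5
tool_pos: [0.5466, 0.0664, 0.0836]
tool_rot: [3.141, 0.078, 0.003]
contact_force: [-0.4, -0.3, -4.3]
opening: 0.0467
t 12.5 pos [0.5466 0.0664 0.0836] yaw 0.0498 tilt [ 0.0022 -0.    ] F [-0.4 -0.3 -4.3] M [ 0.02  0.05 -0.02] open 0.0467 q6 1.51
turn z deg -0.01 shift mm [-2.1  0.4 23. ]
```

```bash
python3 -m creep '[[0.3,-0.002,0.0005,0.004,0,0,0],[0.3,0,0,0.003,0,0,0],[0.3,0,0,0,0,0,0],[0.3,0,0,0,0,0,0],[0.3,0,0,0,0,0,0]]'; python3 go.py 0.5445 0.0659 0.0606 0.05;python3 -m creep '[[0.3,0,0,0.002,0,0,0],[0.3,0,0,0.002,0,0,0],[0.3,0,0,0.001,0,0,0],[0.3,0,0,0,0,0,0],[0.3,0,0,0,0,0,0]]'; python3 go.py 0.5445 0.0659 0.0606 0.05
```

```text
t: 13.0
tool_pos: [0.5438, 0.0658, 0.0754]
tool_rot: [-3.141, -0.078, -0.0]
contact_force: [0.3, -0.3, -3.8]
opening: 0.0466
t 13.0 pos [0.5438 0.0658 0.0754] yaw 0.0499 tilt [0.0002 0.    ] F [ 0.3 -0.3 -3.8] M [-0.01  0.    0.03] open 0.0466 q6 1.51
turn z deg -0.01 shift mm [ 0.7 -0.  14.8]
t: 13.5
tool_pos: [0.5437, 0.0658, 0.0703]
tool_rot: [-3.141, -0.078, 0.0]
contact_force: [0.2, -0.3, -4.1]
opening: 0.0467
t 13.5 pos [0.5437 0.0658 0.0703] yaw 0.0498 tilt [-0.0002  0.    ] F [ 0.2 -0.3 -4.1] M [-0.   -0.03  0.03] open 0.0467 q6 1.51
turn z deg -0.01 shift mm [ 0.8 -0.1  9.7]
```

Already level with the dowel tips, with no contact force. Continuing slowly.

```bash
python3 -m creep '[[0.3,0.0005,0,0.001,0,0,0],[0.3,0,0,0.001,0,0,0],[0.3,0,0,0.001,0,0,0],[0.3,0,0,0,0,0,0],[0.3,0,0,0,0,0,0]]'; python3 go.py 0.5445 0.0659 0.0606 0.05
```

```text
t: 14.0
tool_pos: [0.5442, 0.0658, 0.0673]
tool_rot: [-3.141, -0.078, 0.0]
contact_force: [-0.3, 0.5, -4.6]
opening: 0.0464
t 14.0 pos [0.5442 0.0658 0.0673] yaw 0.0498 tilt [-0.0001  0.    ] F [-0.3  0.5 -4.6] M [-0.02  0.03 -0.08] open 0.0464 q6 1.51
turn z deg -0.01 shift mm [ 0.3 -0.   6.7]
```

```bash
python3 -m creep '[[0.3,0,0,0.001,0,0,0],[0.3,0,0,0.001,0,0,0],[0.3,0,0,0.001,0,0,0],[0.3,0,0,0,0,0,0],[0.3,0,0,0,0,0,0]]'; python3 go.py 0.5445 0.0659 0.0606 0.05; python3 -m creep '[[0.3,0,0,0.001,0,0,0],[0.3,0,0,0.001,0,0,0],[0.3,0,0,0.001,0,0,0],[0.3,0,0,0,0,0,0]]'; python3 go.py 0.5445 0.0659 0.0606 0.05
```

```text
t: 14.5
tool_pos: [0.5442, 0.0659, 0.0643]
tool_rot: [-3.141, -0.078, 0.0]
contact_force: [0.1, 0.2, -4.0]
opening: 0.0467
t 14.5 pos [0.5442 0.0659 0.0643] yaw 0.0499 tilt [-0.0001  0.    ] F [ 0.1  0.2 -4. ] M [0.02 0.01 0.01] open 0.0467 q6 1.51
turn z deg -0.01 shift mm [ 0.3 -0.   3.7]
t: 14.9
tool_pos: [0.544, 0.0658, 0.0611]
tool_rot: [-3.141, -0.078, 0.001]
contact_force: [-0.1, 0.2, -4.1]
opening: 0.0469
t 14.9 pos [0.544  0.0658 0.0611] yaw 0.0499 tilt [-0.0005  0.    ] F [-0.1  0.2 -4.1] M [ 0.01  0.01 -0.02] open 0.0469 q6 1.51
turn z deg -0.01 shift mm [ 0.5 -0.   0.5]
```

```bash
python3 -m creep '[[0.3,0,0,0.001,0,0,0],[0.3,0,0,0.001,0,0,0],[0.3,0,0,0.001,0,0,0],[0.3,0,0,0,0,0,0],[0.3,0,0,0,0,0,0]]' 100; python3 go.py 0.5445 0.0659 0.0606 0.05; python3 -m creep '[[0.3,0,0,0.001,0,0,0],[0.3,0,0,0.001,0,0,0],[0.3,0,0,0,0,0,0],[0.3,0,0,0,0,0,0]]'; python3 go.py 0.5445 0.0659 0.0606 0.05
```

```text
t: 15.4
tool_pos: [0.5443, 0.0658, 0.0607]
tool_rot: [3.14, 0.079, -0.002]
contact_force: [-8.9, 0.4, 10.7]
opening: 0.0461
t 15.4 pos [0.5443 0.0658 0.0607] yaw 0.05 tilt [-0.0012 -0.0003] F [-8.9  0.4 10.7] M [ 0.01  1.4  -0.06] open 0.0461 q6 1.51
turn z deg 0.0 shift mm [ 0.2 -0.1  0.1]
t: 15.8
tool_pos: [0.5442, 0.0658, 0.0607]
tool_rot: [3.14, 0.079, -0.004]
contact_force: [-17.2, -0.8, 21.6]
opening: 0.0465
t 15.8 pos [0.5442 0.0658 0.0607] yaw 0.0501 tilt [-0.0023 -0.0004] F [-17.2  -0.8  21.6] M [-0.13  2.41 -0.06] open 0.0465 q6 1.51
turn z deg 0.01 shift mm [ 0.3 -0.1  0.1]
```

Stopped solidly at z = 0.0607 (predicted 0.0606) with 22 N down. I'll relieve the side load and check.

```bash
python3 -m creep '[[0.3,-0.001,0,0,0,0,0],[0.3,-0.001,0,0,0,0,0],[0.3,0,0,0.0005,0,0,0],[0.3,0,0,0,0,0,0],[0.3,0,0,0,0,0,0],[0.3,0,0,0,0,0,0]]'; python3 go.py 0.5445 0.0659 0.0606 0.05
python3 - <<'E'
from h import *
s=get_image("scene");cv2.imwrite("pics/p5.png",crop(s,265,150,100,85,7))
E
```

```text
t: 16.4
tool_pos: [0.5444, 0.0658, 0.0607]
tool_rot: [3.14, 0.079, 0.005]
contact_force: [-9.7, 0.3, 17.6]
opening: 0.0464
t 16.4 pos [0.5444 0.0658 0.0607] yaw 0.05 tilt [ 0.0033 -0.    ] F [-9.7  0.3 17.6] M [-0.02  1.5  -0.04] open 0.0464 q6 1.51
turn z deg 0.0 shift mm [ 0.2 -0.   0.1]
```

View pics/p5.png

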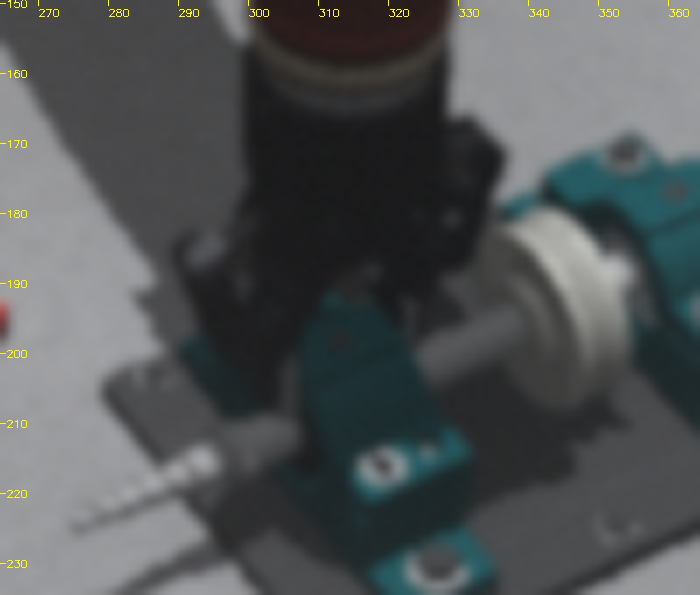

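The picture shows the cap closed on the lower housing with no visible seam gap. A dowel tip fills the cap's hole at (324,214), and the fingers are on the boss at (312,188). Handing in.

```bash
python3 -c "
from station import finish_job
print(finish_job())"; python3 go.py
```

```text
the job is handed in; nothing more can be done
None
the job is handed in; nothing more can be done
```

I pressed the bearing home, fitted the teal cap onto both dowels, and handed the job in with the gripper still holding the cap pressed down. `finish_job` reports no verdict.

- **Bearing:** it stopped solidly at a height of 77.7 mm (fully home is 78 mm), with the push rising to 24 N. The cap was still on the bench at that point.
- **Cap fit:** it slid over the dowels with no side force. It stopped at a tool height of 60.7 mm, against 60.6 mm predicted from the grasp. The tool was within 0.3 mm of the estimated seat position, its yaw was 0.050 rad and its tilt about 0.003 rad.
- **Press force:** the last reading was 17.6 N upward on the tool, which with the cap's weight puts about 22 N on the housing. The grip is set to 100 N.
- **Last picture:** it shows no gap on the visible side and a dowel tip in the cap's hole. The far side was hidden by the gripper, and the arm hid the head from the top camera during the fit.
- **Other objects:** no unexpected contact showed in the force readings, but I took no final picture of the other things on the bench.

Three checks were less clean:

- **Camera disagreement:** the two cameras differed by 3–4 mm in y, but agreed to about 1.5 mm on where the cap was relative to the seat.
- **Scene seat yaw:** the scene camera's seat fit was poor and gave a yaw of 0.029 rad. I used 0.050, which the fit to the bed plate also gave, though that fit was rough too.
- **Side load:** about 10 N sideways remained at the end, down from 17 N after a small correction.

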